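# Stow the confectioner's bar behind the stop post

## Robot

A 6-joint arm with a two-finger parallel gripper is mounted at the origin on a cart in front of the work surface, level with it; the furniture and walls round the work are solid. World frame = base frame: x ahead of the robot, y to its left, z up, the work surface at z = 0. Lengths are in m, angles in rad, forces in N, time in s.
With the tool pointing down it reaches from about 0.375 to 0.975 m from the base axis. Payload 3.8 kg.
Tool frame: the origin (TCP) lies on the mounting face of the last link; the fingertips stand 173 mm ahead of it and the grasp point (between the pads) lies 155 mm ahead of it; z points along the fingers, y is the direction in which the jaws open and shut (so a half turn about z gives the same grasp; the last joint's range is limited). The gripper opens to 85 mm and grips with 20 to 120 N. Pads are 22 mm wide; open, the fingers measure 114 mm over their backs; the gripper's body (76 mm by 85 mm) begins 54 mm behind the grasp point. The pads swing forward as they close: fully open they stand 13 mm farther back than shut.
Start: joints at [1.219, 0.264, 1.604, -0, 1.274, -0.037], TCP at [0.209, 0.642, 0.405] pointing down, gripper open.
Joint ranges: [-2.63, 2.63], [-0.94, 2.18], [0.31, 2.57], [-1.31, 4.45], [0, 2.66], [-2.55, 2.55]. Speed limits (rad/s): [2.57, 2.57, 3.14, 3.14, 3.14, 3.14].

## Interface

Orientations are given as a rotation vector (axis times angle).
In Python, from workcell import bot, imaging, order gives the robot as it stands. The module is installed in compiled form; this text tells all that it offers.
- The arm moves only by the shell command python3 -m creep 'ROWS' [OPENING] [FORCE]. ROWS is JSON, a list of rows, each an object with "slide": the shift along the tool's x, y, z each as a share of 25 mm, from -1 to 1, a list of three; "angular": the turn, a rotation vector about the tool's x, y, z each as a share of 4 degrees, from -1 to 1, a list of three. A call has 1 to 5 rows; each row shifts and turns the commanded pose from where the row before left it, along the tool's axes as they then stand; what a row does not reach is not made up. A row lasts 1/12 s, in which the tool goes at most 41.7 mm and 7.16 degrees, less where a joint would pass 70% of its speed; a pose out of reach is approached as far as the arm can. A call with a number of a shift or a turn outside -1 to 1 is refused whole. A call with a gripper value outside its range is refused whole. OPENING is the closure, from -1 (fully open) to 1 (shut), set as the call begins (- or left out, the last holds). The fingers move at their own pace and stop on an object; FORCE is the grip in N (left out, the last holds). Time passes only in rows, so rows that do not move let the fingers close. It gives the time, the measured TCP pose, the force and the opening at its end, in the units of the state.
- bot.read_state(): the state, without advancing time (a new reading comes with each control period).
- imaging.read_camera(name): name is "side" or "top"; returns (picture, depth): 420x560x3 uint8, red, green, blue; 420x560 float32, m along the optical axis (not along the pixel's ray), 0 where there is no reading.
- imaging.camera_model(name): a dict with "fovy" (degrees; the focal length in pixels is half the picture's height over the tangent of half this angle, whatever the lens; pixels are square), "cx", "cy" (the principal point, pixels), "camera_from_world" (4x4, takes a point from world to camera coordinates). Camera axes: x right, y down, z forward; pixel columns grow to the right and rows downward; lengths in m; the calibration is good to about 2 mm. A picture is of the moment at which its call begins. camera_model takes no time and is no camera call.
- order.finish_job(): hands the job in, once; it reports no verdict.
The state is a dict: "time": time; "q": joint angles; "joint_vel": joint speeds; "joint_torque": joint torques, N m; "tool_pos": TCP position; "tcp_rot": TCP orientation; "wrist_force": force on the tool from outside, world axes, zero at the start; "torque": the same for the moment, N m; "width": opening from 0.0 (shut) to 1.0 (fully open).
Only numpy, scipy, OpenCV 4.12 (cv2) and the standard library are available. Lean on these libraries where they do the work, as an engineer would, in place of code of your own. Each camera call takes 0.05 s, during which the arm holds its last target.

## Task

Slide the long metal bar across the worktop into the white three-sided bay until it lies flush along the bay's back wall, between the two side walls and behind the steel post that stands in the mouth. The bar is longer than the gap beside the post, so push one end in behind the post at an angle and then push the other end round. Only push it gently with closed or outside fingers, never grip or lift it, and leave the ring cutter, the custard cup and the tape roll where they are.

Things in the scene. Friction and masses are not known exactly. Their poses are not given: they have to be found in the camera images.
- bar: Straight loose metal bar with black end plugs, 240 mm long, 30 wide, 28 high, about 0.25 kg, lying flat. Origin at the centre of its underside; y runs along its length (ends at y = +120 and -120 mm), x across, z up. It starts in front of the bay, roughly parallel to the back wall and off to the bay's -y side, so that its +y end faces the open gap beside the post.
- bay: White bay fixed to the worktop: back wall and two side walls 14 mm thick, 30 high, no floor. Origin on the worktop, middle of the back wall's inner face; x points from the mouth into the back wall, y along it, z up. Inside: y = -150 to +150 mm; side walls from x = 0 to -90 mm, where the mouth faces the robot. A bar flush with the back wall has its centre at x = -15 mm.
- post: Round steel post, 18 mm across, 45 high, standing fixed on the worktop in the bay's mouth, nearer to the +y side wall. Origin at the centre of its foot, at bay x = -79, bay y = +55 to +75 mm. About 70 mm are free between it and the back wall, and about 200 mm between it and the -y side wall.
- ring_cutter: Bystander: loose steel ring, 55 mm in diameter, 31 mm high, outside the bay near its +y side wall; origin at the centre of its underside.
- dessert_cup: Bystander: loose paper cup of set custard, 59 mm in diameter, 44 mm high, outside the bay near its -y side wall; origin at the centre of its underside.
- tape_roll: Bystander: loose roll of masking tape lying flat, 82 mm in diameter, 24 mm high, behind the bay's back wall; origin at the centre of its underside.

How it is judged:
At the end, for the whole second after the job is handed in: The bar lies flat and still on the worktop inside the bay, between the side walls, its centre within 7 mm of where it would be when touching the back wall, and parallel to that wall within 0.05 rad (x of bar in the frame of bay between -0.022 and -0.01 m and y of bar in the frame of bay between -0.033 and 0.033 m and angle between the y axis of bar and the y axis of bay, either way round below 0.05 rad and height (world z) of bar below 0.004 m and angle between bar's own z axis and vertical below 0.05 rad and linear speed of bar below 0.01 m/s).
It fails at once if the bar is lifted or tipped off the worktop (more than 10 mm or 0.15 rad) (height (world z) of bar above 0.01 m or angle between bar's own z axis and vertical above 0.15 rad).
It fails at once if the bar is gripped or handled roughly: over 35 N from the fingers while it touches neither the bay nor the post (contact force between the fingers and bar above 35 N and contact force between bar and bay below 0.5 N and contact force between bar and post below 0.5 N).
It fails at once if the fingers press on the bar with more than 80 N (contact force between the fingers and bar above 80 N).
It fails at once if the ring cutter, the custard cup or the tape roll is displaced by more than 20 mm (distance of any of ring_cutter, dessert_cup, tape_roll from where it was at the start of the episode above 0.02 m).
It also fails if it takes over 64 s, if anything falls off the work surface, if the arm or the gripper's body presses on something with over 40 N, if the wrist force passes 120 N, or if a joint passes its speed limit or range.

## Working session

There is one attempt and no reset: what is moved stays moved. The work goes in short steps, Python scripts to look and compute and a shell command to move; the robot and the scene stay as the last step left them, time stands still between calls to the robot, and variables do not carry over. Pictures are saved under pics/ and viewed, and the job is handed in when it is done.

```bash
mkdir -p pics; cat > h.py <<'E'
from workcell import bot, imaging, order
import numpy as np, cv2
def snap(n,f):
    p,d=imaging.read_camera(n); cv2.imwrite(f'pics/{f}.png',p[:,:,::-1]); np.save(f'pics/{f}.npy',d); return p,d
def model(n):
    m=imaging.camera_model(n); f=210/np.tan(np.radians(m['fovy'])/2); return f,m['cx'],m['cy'],np.array(m['camera_from_world'])
def pix2w(n,u,v,z):
    f,cx,cy,T=model(n); R=T[:3,:3]; t=T[:3,3]; c=-R.T@t; r=R.T@np.array([(u-cx)/f,(v-cy)/f,1]); s=(z-c[2])/r[2]; return c+s*r
E
python3 - <<'E'
from h import *
for n in('top','side'):
    snap(n,n+'0'); print(n,model(n))
s=bot.read_state(); print(s)
E
```

```text
top (np.float64(500.89627973538285), 276.9360927444179, 212.47945252513446, array([[ 0.00199342, -0.99999204,  0.00345527,  0.07469729],
       [-0.98695944, -0.00252357, -0.16094936,  0.61765265],
       [ 0.1609568 , -0.00308937, -0.98695662,  0.88181133],
       [ 0.        ,  0.        ,  0.        ,  1.        ]]))
side (np.float64(512.9588035191053), 271.3960960985686, 210.7364567244415, array([[-0.97130448, -0.23752235,  0.01227741,  0.62290107],
       [-0.12004727,  0.44504086, -0.88742734,  0.08821405],
       [ 0.20531988, -0.86343602, -0.46078409,  0.92349379],
       [ 0.        ,  0.        ,  0.        ,  1.        ]]))
{'time': 0.1, 'q': array([ 1.21911864e+00,  2.64691142e-01,  1.60523668e+00,  6.03224375e-06,
        1.27372697e+00, -3.68980657e-02]), 'joint_vel': array([ 0.00089539, -0.00120905, -0.00323169, -0.00017941, -0.00080033,
        0.00021732]), 'joint_torque': array([ 4.83550357e-04, -5.16705823e+01, -3.68589592e+01,  2.51348843e-05,
        6.22840584e-03,  2.76059308e-05]), 'tool_pos': array([0.20887712, 0.64154183, 0.4034776 ]), 'tcp_rot': array([-0.49235501, -3.10236103,  0.00317609]), 'wrist_force': array([-0.76645843,  0.71214963,  0.34984484]), 'torque': array([-0.02464804, -0.01450455, -0.01887773]), 'width': 1.0001539329866578}
```

View pics/top0.png

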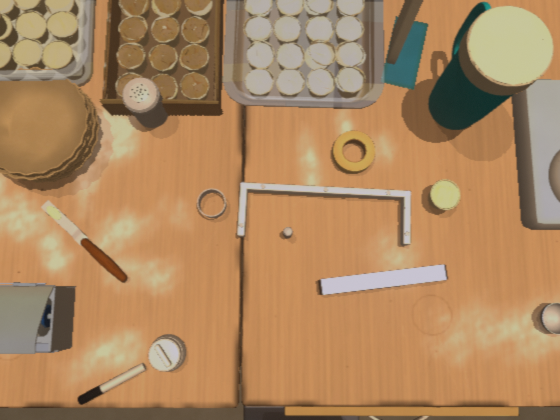

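View pics/side0.png

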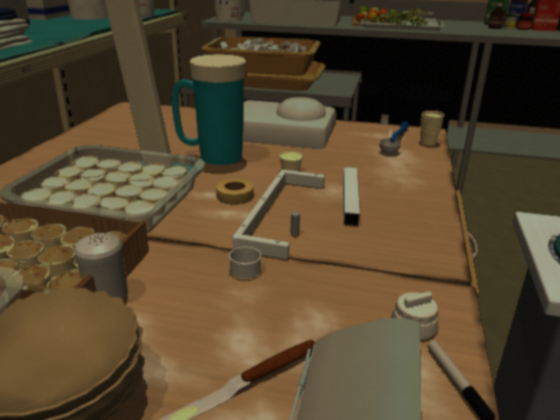

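The top view shows the bay with its back wall from (243,187) to (410,194). The post is at (287,233) and the bar runs from (321,287) to (446,273). The ring is at (211,203), the cup at (445,196) and the tape at (354,151). I'll enlarge it to read positions more closely.

```bash
python3 - <<'E'
import cv2
p=cv2.imread('pics/top0.png')[170:310,225:465]
cv2.imwrite('pics/top0c.png',cv2.resize(p,None,fx=3.333,fy=3.333,interpolation=cv2.INTER_CUBIC))
E
```

```text
(no output)
```

View pics/top0c.png

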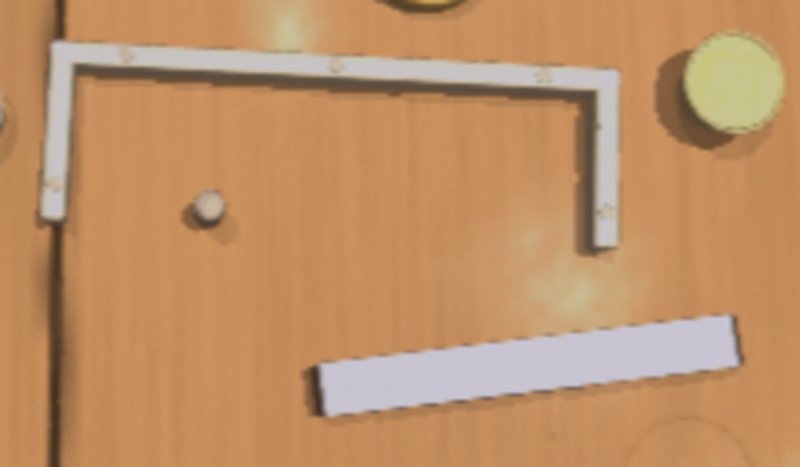

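```bash
python3 - <<'E'
from h import *
k=3.3333
def w(x,y,z): return pix2w('top',225+x/k-.35,170+y/k-.35,z)
a=w(75,66,.03);b=w(597,91,.03);print('back',a,b,np.linalg.norm(a-b))
print('fl',w(66,220,.03),'fr',w(594,247,.03))
m=(a+b)/2; yb=(a-b)[:2]/np.linalg.norm((a-b)[:2]); xb=np.array([yb[1],-yb[0]])
print('bay o',m,'x',xb,'y',yb, 'ang',np.arctan2(xb[1],xb[0]))
def bay(p): d=(p-m)[:2]; return np.round([d@xb,d@yb],4)
c=[w(322,365,.028),w(327,416,.028),w(740,365,.028),w(733,316,.028)]
for p in c: print('bar',p,bay(p))
print('centre',sum(c)/4,bay(sum(c)/4))
print('post',w(210,203,.045),bay(w(210,203,.045)))
for n,(u,v,z) in dict(ring=(211,203,.031),cup=(445,196,.044),tape=(354,151,.024)).items(): q=pix2w('top',u,v,z);print(n,q,bay(q))
E
```

```text
back [0.66524836 0.13314733 0.03      ] [ 0.65142617 -0.16633653  0.03      ] 0.29980265472555845
fl [0.57629933 0.13720937 0.03      ] fr [ 0.5616767  -0.16115943  0.03      ]
bay o [ 0.65833727 -0.0165946   0.03      ] x [ 0.99893663 -0.0461043 ] y [0.0461043  0.99893663] ang -0.046120645368051
bar [ 0.49531315 -0.00684378  0.028     ] [-0.1633  0.0022]
bar [ 0.46716528 -0.00928298  0.028     ] [-0.1913 -0.0015]
bar [ 0.49580351 -0.24092722  0.028     ] [-0.152  -0.2316]
bar [ 0.52312996 -0.23842312  0.028     ] [-0.1248 -0.2278]
centre [ 0.49535297 -0.12386928  0.028     ] [-0.1579 -0.1147]
post [0.58428979 0.05609741 0.045     ] [-0.0773  0.0692]
ring [0.6385237  0.20157657 0.031     ] [-0.0299  0.217 ]
cup [ 0.65071675 -0.24054725  0.044     ] [ 0.0027 -0.2241]
tape [ 0.74372179 -0.07421444  0.024     ] [ 0.088  -0.0536]
```

```bash
cat >> h.py <<'E'
from scipy.spatial.transform import Rotation as Ro
M=np.array([0.65834,-0.01659]);TH=-0.04612
XB=np.array([np.cos(TH),np.sin(TH)]);YB=np.array([-XB[1],XB[0]])
def b2w(x,y): return M+x*XB+y*YB
def w2b(p): d=np.array(p)[:2]-M; return np.array([d@XB,d@YB])
def go(x,y,z=None):
    "rows needed to bring fingertip to bay x,y (m), tip height z"
    s=bot.read_state(); R=Ro.from_rotvec(s['tcp_rot']).as_matrix(); p=s['tool_pos']; tip=p+R@[0,0,.173]
    t=np.r_[b2w(x,y),tip[2] if z is None else z]
    print('tip bay',w2b(tip).round(4),'z',tip[2].round(4),'yaw y-axis bay',round(np.degrees(np.arctan2(R[1,1],R[0,1])-TH),2),'tool z',R[:,2].round(3),'F',s['wrist_force'].round(1),'t',round(s['time'],2))
    print('slide units',(R.T@(t-tip)/.025).round(2))
E
python3 - <<'E'
from h import *
go(-.24,-.005,.1)
f,cx,cy,T=model('top'); d=np.load('pics/top0.npy'); v,u=np.mgrid[:420,:560]
P=np.stack([(u-cx)/f*d,(v-cy)/f*d,d],-1)-T[:3,3]; W=P@T[:3,:3]
ok=(d>0)&(W[...,0]<.62)&(W[...,1]>-.1); i=np.argmax(np.where(ok,W[...,2],-1)); print(i//560,i%560,W.reshape(-1,3)[i])
E
```

```text
tip bay [-0.4794  0.6364] z 0.2305 yaw y-axis bay 74.61 tool z [-0.001 -0.002 -1.   ] F [-0.8  0.7  0.3] t 0.1
slide units [-16.04 -22.18   5.26]
341 1 [0.39374053 0.51126796 0.15555372]
```

```bash
R='x'; python3 -m creep '[{"slide":[-0.6,-0.9,0],"angular":[0,0,0]},{"slide":[-0.7,-0.95,0],"angular":[0,0,0]},{"slide":[-0.7,-0.95,0],"angular":[0,0,0]},{"slide":[-0.7,-0.95,0],"angular":[0,0,0]},{"slide":[-0.7,-0.95,0],"angular":[0,0,0]}]' 1 20
python3 -m creep '[{"slide":[-0.7,-0.95,0],"angular":[0,0,0]},{"slide":[-0.7,-0.95,0],"angular":[0,0,0]},{"slide":[-0.7,-0.95,0],"angular":[0,0,0]},{"slide":[-0.7,-0.95,0],"angular":[0,0,0]},{"slide":[-0.7,-0.95,0],"angular":[0,0,0]}]'
python3 -m creep '[{"slide":[-0.7,-0.95,0],"angular":[0,0,0]},{"slide":[-0.7,-0.95,0],"angular":[0,0,0]},{"slide":[-0.7,-0.95,0],"angular":[0,0,0]},{"slide":[-0.7,-0.95,0],"angular":[0,0,0]},{"slide":[-0.7,-0.95,0],"angular":[0,0,0]}]'
python3 -m creep '[{"slide":[-0.7,-0.95,0],"angular":[0,0,0]},{"slide":[-0.7,-0.95,0],"angular":[0,0,0]},{"slide":[-0.7,-0.95,0],"angular":[0,0,0]},{"slide":[-0.7,-0.95,0],"angular":[0,0,0]},{"slide":[-0.7,-0.95,0],"angular":[0,0,0]}]'
python3 -m creep '[{"slide":[0,0,0],"angular":[0,0,1]},{"slide":[0,0,0],"angular":[0,0,1]},{"slide":[0,0,0],"angular":[0,0,0.6]},{"slide":[0,0,0],"angular":[0,0,0]},{"slide":[0,0,0],"angular":[0,0,0]}]'
python3 -c "
from h import *
go(-.24,-.005,.1)"
```

```text
time: 0.52
tool_pos: [0.2535, 0.5024, 0.4039]
tcp_rot: [-0.492, -3.103, 0.002]
wrist_force: [0.6, 0.5, 0.0]
width: 0.302
time: 0.93
tool_pos: [0.2998, 0.3622, 0.4042]
tcp_rot: [-0.492, -3.102, 0.001]
wrist_force: [0.2, 0.3, -0.3]
width: 0.001
time: 1.35
tool_pos: [0.3462, 0.2223, 0.4043]
tcp_rot: [-0.492, -3.103, 0.0]
wrist_force: [0.6, 0.8, -0.5]
width: -0.002
time: 1.77
tool_pos: [0.3926, 0.0823, 0.4044]
tcp_rot: [-0.492, -3.103, 0.0]
wrist_force: [1.2, -0.1, -0.7]
width: -0.001
time: 2.18
tool_pos: [0.3925, 0.0836, 0.4043]
tcp_rot: [-0.77, -3.045, 0.0]
wrist_force: [-0.5, 0.0, 0.1]
width: -0.004
tip bay [-0.2702  0.0879] z 0.2313 yaw y-axis bay 64.26 tool z [-0.001 -0.    -1.   ] F [-0.5  0.   0.1] t 2.18
slide units [-2.71 -2.82  5.25]
```

```bash
python3 -m creep '[{"slide":[-0.9,-0.94,0.7],"angular":[0,0,0]},{"slide":[-0.9,-0.94,0.7],"angular":[0,0,0]},{"slide":[-0.9,-0.94,0.7],"angular":[0,0,0]},{"slide":[0,0,1],"angular":[0,0,0]},{"slide":[0,0,1],"angular":[0,0,0]}]'
python3 -m creep '[{"slide":[0,0,1],"angular":[0,0,0]},{"slide":[0,0,1],"angular":[0,0,0]},{"slide":[0,0,1],"angular":[0,0,0]},{"slide":[0,0,0.7],"angular":[0,0,0]},{"slide":[0,0,0.4],"angular":[0,0,0]}]'
python3 - <<'E'
from h import *
go(-.21,-.01,.009); snap('top','t1')
E
```

```text
time: 2.6
tool_pos: [0.4192, -0.0118, 0.3019]
tcp_rot: [0.773, 3.043, 0.0]
wrist_force: [-0.2, -0.1, -0.8]
width: 0.003
time: 3.02
tool_pos: [0.4171, -0.01, 0.1972]
tcp_rot: [-0.768, -3.042, 0.001]
wrist_force: [-1.4, -0.3, -0.1]
width: 0.003
tip bay [-0.242  -0.0045] z 0.0242 yaw y-axis bay 64.3 tool z [-0.004  0.    -1.   ] F [-1.4 -0.3 -0.1] t 3.02
slide units [-1.25  0.36  0.6 ]
```

View pics/t1.png

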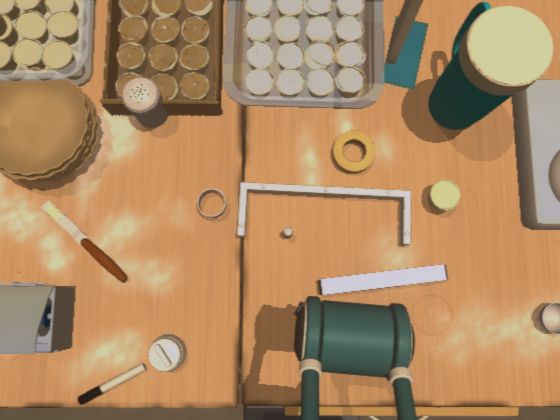

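```bash
python3 -m creep '[{"slide":[0,0,0.35],"angular":[0,0,0]},{"slide":[0,0,0.2],"angular":[0,0,0]},{"slide":[-0.36,0.05,0],"angular":[0,0,0]},{"slide":[-0.36,0.05,0],"angular":[0,0,0]},{"slide":[-0.18,0.08,0],"angular":[0,0,0]}]'
python3 -m creep '[{"slide":[-0.18,0.09,0],"angular":[0,0,0]},{"slide":[-0.18,0.09,0],"angular":[0,0,0]},{"slide":[-0.18,0.09,0],"angular":[0,0,0]},{"slide":[-0.18,0.09,0],"angular":[0,0,0]},{"slide":[-0.18,0.09,0],"angular":[0,0,0]}]'
python3 -m creep '[{"slide":[-0.18,0.09,0],"angular":[0,0,0]},{"slide":[-0.18,0.09,0],"angular":[0,0,0]},{"slide":[-0.18,0.09,0],"angular":[0,0,0]},{"slide":[-0.18,0.09,0],"angular":[0,0,0]},{"slide":[-0.18,0.09,0],"angular":[0,0,0]}]'
python3 - <<'E'
from h import *
go(-.11,-.01,.009); snap('top','t2')
E
```

```text
time: 3.48
tool_pos: [0.4428, -0.0177, 0.1873]
tcp_rot: [0.771, 3.042, 0.001]
wrist_force: [0.1, 0.1, -0.6]
width: 0.001
time: 3.9
tool_pos: [0.4657, -0.0178, 0.1858]
tcp_rot: [-0.771, -3.044, 0.0]
wrist_force: [-2.4, 1.0, 0.8]
width: -0.0
time: 4.32
tool_pos: [0.4912, -0.0188, 0.1859]
tcp_rot: [0.772, 3.045, -0.0]
wrist_force: [-0.7, 0.5, -0.4]
width: -0.002
tip bay [-0.1668 -0.0099] z 0.0129 yaw y-axis bay 64.21 tool z [ 0. -0. -1.] F [-0.7  0.5 -0.4] t 4.32
slide units [-2.05  0.99  0.15]
```

View pics/t2.png

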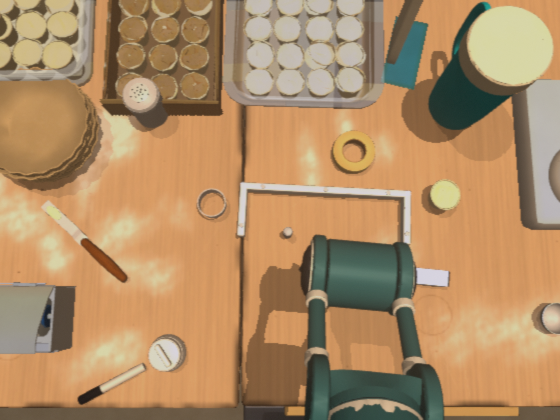

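The arm hides most of the bar from above. The visible -y end, at about (450,278), has turned to roughly level with the bay. I'll continue and check with the side camera.

```bash
python3 -m creep '[{"slide":[-0.18,0.09,0],"angular":[0,0,0]},{"slide":[-0.18,0.09,0],"angular":[0,0,0]},{"slide":[-0.18,0.09,0],"angular":[0,0,0]},{"slide":[-0.18,0.09,0],"angular":[0,0,0]},{"slide":[-0.18,0.09,0],"angular":[0,0,0]}]'
python3 -m creep '[{"slide":[-0.18,0.09,0],"angular":[0,0,0]},{"slide":[-0.18,0.09,0],"angular":[0,0,0]},{"slide":[-0.18,0.09,0],"angular":[0,0,0]},{"slide":[0,0,0],"angular":[0,0,0]}]'
python3 - <<'E'
from h import *
go(-.11,-.01,.009); snap('side','s3')
E
```

```text
time: 4.78
tool_pos: [0.5165, -0.0197, 0.1859]
tcp_rot: [0.772, 3.045, -0.0]
wrist_force: [-1.4, 0.5, -0.8]
width: -0.002
time: 5.12
tool_pos: [0.5323, -0.0202, 0.1862]
tcp_rot: [0.771, 3.044, 0.0]
wrist_force: [0.1, -0.6, 0.1]
width: -0.001
tip bay [-0.1255 -0.0094] z 0.0132 yaw y-axis bay 64.2 tool z [ 0.002 -0.    -1.   ] F [ 0.1 -0.6  0.1] t 5.12
slide units [-0.57  0.25  0.17]
```

View pics/s3.png

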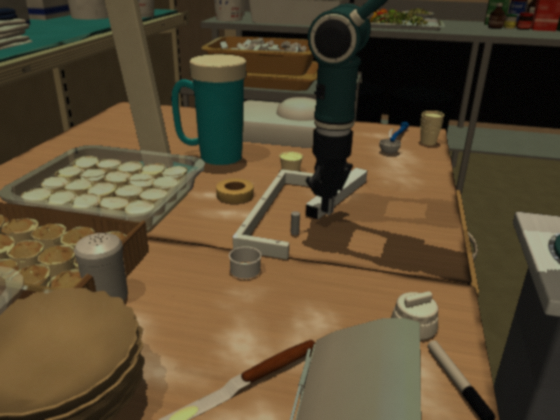

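```bash
python3 - <<'E'
import cv2
p=cv2.imread('pics/s3.png')[150:260,230:390]
cv2.imwrite('pics/s3c.png',cv2.resize(p,None,fx=5,fy=5,interpolation=cv2.INTER_CUBIC))
E
```

```text
(no output)
```

View pics/s3c.png

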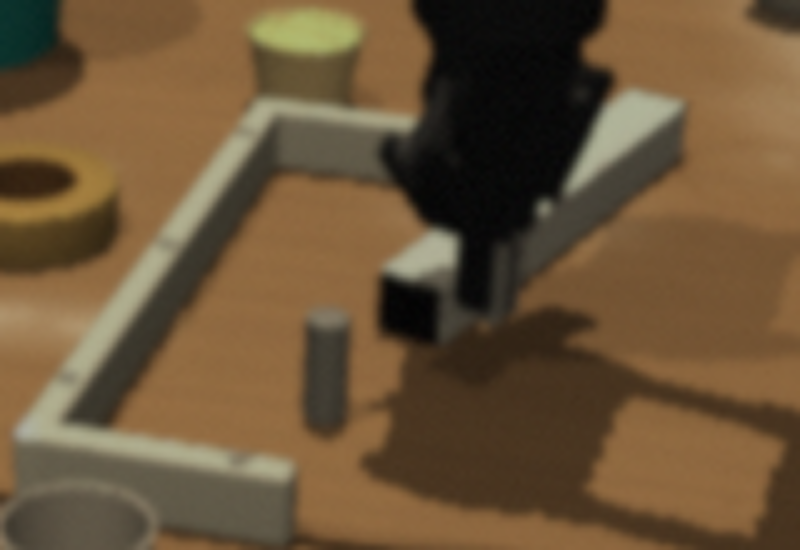

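```bash
cat >> h.py <<'E'
def wc(n,x,y,z,u0,v0,k): return w2b(pix2w(n,u0+x/k-.4,v0+y/k-.4,z))
E
python3 - <<'E'
from h import *
for x,y,z in [(383,272,.028),(440,287,.028),(630,90,.028),(685,105,.028),(327,318,.045),(75,420,.03),(298,465,.03)]: print((x,y),wc('side',x,y,z,230,150,5).round(4))
E
```

```text
(383, 272) [-0.0849 -0.0059]
(440, 287) [-0.1098  0.0002]
(630, 90) [-0.1537 -0.2301]
(685, 105) [-0.1809 -0.2198]
(327, 318) [-0.0803  0.0718]
(75, 420) [-0.0059  0.1491]
(298, 465) [-0.0911  0.1553]
```

```bash
python3 -m creep '[{"slide":[-0.18,0.09,0],"angular":[0,0,0]},{"slide":[-0.18,0.09,0],"angular":[0,0,0]},{"slide":[-0.18,0.09,0],"angular":[0,0,0]},{"slide":[-0.18,0.09,0],"angular":[0,0,0]},{"slide":[0,0,0],"angular":[0,0,0]}]'
python3 - <<'E'
from h import *
go(-.17,-.03,.2); p,d=snap('side','s4')
p=p[150:260,230:390,::-1]
cv2.imwrite('pics/s4c.png',cv2.resize(p,None,fx=5,fy=5,interpolation=cv2.INTER_CUBIC))
E
```

```text
time: 5.58
tool_pos: [0.5524, -0.0208, 0.1863]
tcp_rot: [0.771, 3.044, 0.001]
wrist_force: [1.4, 0.7, -0.1]
width: 0.002
tip bay [-0.1053 -0.0091] z 0.0133 yaw y-axis bay 64.2 tool z [ 0.002 -0.    -1.   ] F [ 1.4  0.7 -0.1] t 5.58
slide units [ 1.95 -1.87 -7.47]
```

View pics/s4c.png

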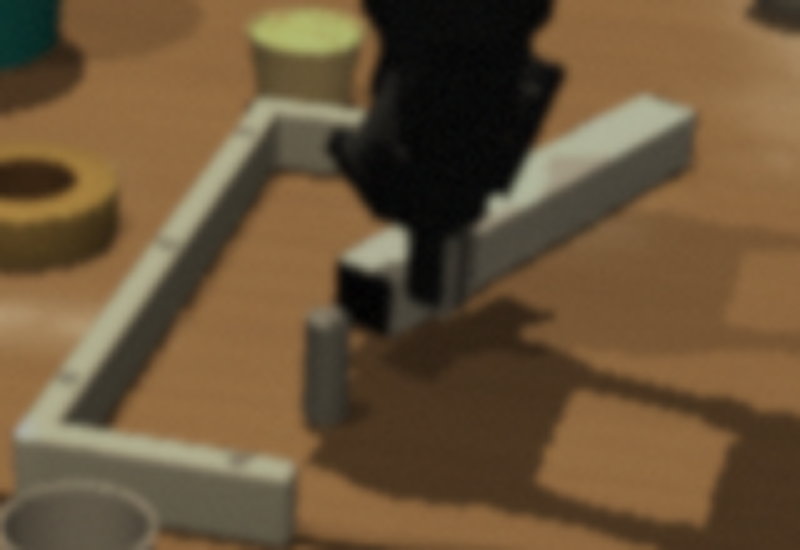

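```bash
python3 - <<'E'
from h import *
q=[wc('side',x,y,.028,230,150,5) for x,y in [(340,258),(391,277),(645,93),(695,110)]]
for a in q: print(a.round(4))
print(sum(q)/4, np.arctan2((q[0]-q[2])[0],(q[0]-q[2])[1]),np.arctan2((q[1]-q[3])[0],(q[1]-q[3])[1]))
E
```

```text
[-0.0651 -0.013 ]
[-0.089  -0.0025]
[-0.161  -0.2286]
[-0.1862 -0.2153]
[-0.12533187 -0.1148443 ] 0.4183582266776322 0.4282664741274143
```

```bash
python3 -m creep '[{"slide":[0.4,-0.2,0],"angular":[0,0,0]},{"slide":[0.4,-0.2,-0.3],"angular":[0,0,-0.36]},{"slide":[0,0,-1],"angular":[0,0,0]},{"slide":[0,0,-1],"angular":[0,0,0]},{"slide":[0,0,-0.5],"angular":[0,0,0]}]'
python3 - <<'E'
from h import *
go(-.188,-.257,.012)
E
```

```text
time: 6.05
tool_pos: [0.5286, -0.02, 0.2583]
tcp_rot: [0.733, 3.052, 0.001]
wrist_force: [0.3, 0.1, 1.0]
width: -0.006
tip bay [-0.1289 -0.0094] z 0.0853 yaw y-axis bay 65.65 tool z [ 0.003 -0.    -1.   ] F [0.3 0.1 1. ] t 6.05
slide units [ -1.92 -10.     2.93]
```

```bash
python3 -m creep '[{"slide":[-0.19,-1,0],"angular":[0,0,0]},{"slide":[-0.19,-1,0],"angular":[0,0,0]},{"slide":[-0.19,-1,0],"angular":[0,0,0]},{"slide":[-0.19,-1,0],"angular":[0,0,0]},{"slide":[-0.19,-1,0],"angular":[0,0,0]}]'
python3 -m creep '[{"slide":[-0.19,-1,0],"angular":[0,0,0]},{"slide":[-0.19,-1,0],"angular":[0,0,0]},{"slide":[-0.19,-1,0],"angular":[0,0,0]},{"slide":[-0.19,-1,0],"angular":[0,0,0]},{"slide":[-0.19,-1,0],"angular":[0,0,0]}]'
python3 - <<'E'
from h import *
go(-.188,-.257,.012); snap('top','t5')
E
```

```text
time: 6.47
tool_pos: [0.4921, -0.1429, 0.2559]
tcp_rot: [0.733, 3.055, -0.0]
wrist_force: [0.6, 0.4, -0.4]
width: 0.001
time: 6.88
tool_pos: [0.4565, -0.2652, 0.2558]
tcp_rot: [-0.733, -3.055, -0.0]
wrist_force: [0.3, 0.5, -0.2]
width: -0.003
tip bay [-0.1901 -0.2576] z 0.0828 yaw y-axis bay 65.64 tool z [ 0.  0. -1.] F [ 0.3  0.5 -0.2] t 6.88
slide units [-0.07  0.06  2.83]
```

View pics/t5.png

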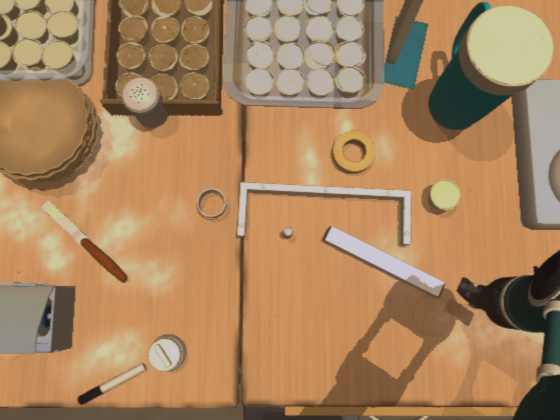

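```bash
python3 - <<'E'
import cv2
p=cv2.imread('pics/t5.png')[170:310,280:480]
cv2.imwrite('pics/t5c.png',cv2.resize(p,None,fx=4,fy=4,interpolation=cv2.INTER_CUBIC))
E
```

```text
(no output)
```

View pics/t5c.png

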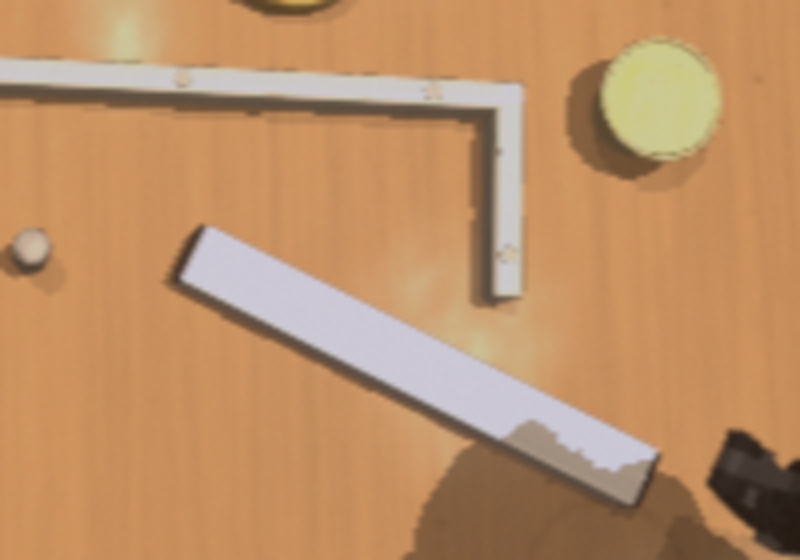

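```bash
python3 - <<'E'
from h import *
q=[wc('top',x,y,.028,280,170,4) for x,y in [(206,227),(179,277),(660,456),(635,507)]]
for a in q: print(a.round(4))
print(sum(q)/4, np.arctan2((q[0]-q[2])[0],(q[0]-q[2])[1]),np.arctan2((q[1]-q[3])[0],(q[1]-q[3])[1]),np.linalg.norm(q[0]-q[2]))
E
```

```text
[-0.0631 -0.0131]
[-0.0876 -0.0011]
[-0.1604 -0.2277]
[-0.1845 -0.216 ]
[-0.12390316 -0.11446209] 0.42560596834653985 0.42357463561279224 0.23565822407813894
```

```bash
python3 -m creep '[{"slide":[-0.07,0,0.9],"angular":[0,0,0]},{"slide":[0,0,0.9],"angular":[0,0,0]},{"slide":[0,0,0.7],"angular":[0,0,0]},{"slide":[0,0,0.3],"angular":[0,0,0]},{"slide":[0,0.3,0],"angular":[0,0,0]}]'
python3 -m creep '[{"slide":[0,0.2,0],"angular":[0,0,0]},{"slide":[0,0.2,0],"angular":[0,0,0]},{"slide":[0,0.2,0],"angular":[0,0,0]},{"slide":[0,0.2,0],"angular":[0,0,0]},{"slide":[0,0.2,0],"angular":[0,0,0]}]'
python3 -m creep '[{"slide":[0,0.2,0],"angular":[0,0,0]},{"slide":[0,0.2,0],"angular":[0,0,0]},{"slide":[0,0.2,0],"angular":[0,0,0]},{"slide":[0,0.2,0],"angular":[0,0,0]},{"slide":[0,0.2,0],"angular":[0,0,0]}]'
python3 - <<'E'
from h import *
go(-.12,-.15,.012); p,d=snap('top','t6')
cv2.imwrite('pics/t6c.png',cv2.resize(p[170:310,240:440,::-1],None,fx=4,fy=4,interpolation=cv2.INTER_CUBIC))
E
```

```text
time: 7.35
tool_pos: [0.4609, -0.2579, 0.1837]
tcp_rot: [-0.734, -3.05, -0.002]
wrist_force: [-0.1, -0.7, 0.6]
width: -0.0
time: 7.77
tool_pos: [0.4747, -0.2362, 0.1873]
tcp_rot: [0.731, 3.053, -0.003]
wrist_force: [-2.2, -3.3, 3.7]
width: -0.003
time: 8.18
tool_pos: [0.4859, -0.2143, 0.1871]
tcp_rot: [0.732, 3.053, -0.003]
wrist_force: [-2.1, -5.0, 5.7]
width: 0.004
tip bay [-0.1628 -0.2058] z 0.0141 yaw y-axis bay 65.67 tool z [ 0.002 -0.002 -1.   ] F [-2.1 -5.   5.7] t 8.18
slide units [-0.64  2.74  0.08]
```

View pics/t6c.png

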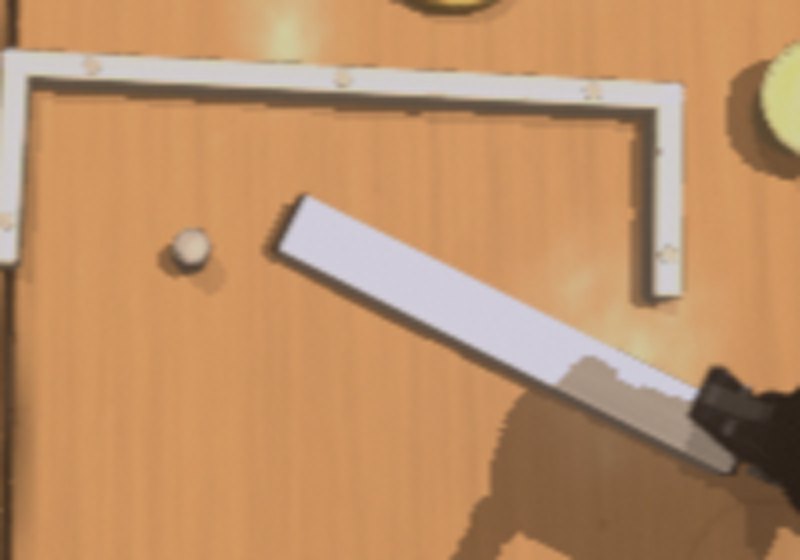

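```bash
python3 -m creep '[{"slide":[0,0.2,0],"angular":[0,0,0]},{"slide":[0,0.2,0],"angular":[0,0,0]},{"slide":[0,0.2,0],"angular":[0,0,0]},{"slide":[0,0.2,0],"angular":[0,0,0]},{"slide":[0,0.2,0],"angular":[0,0,0]}]'
python3 -m creep '[{"slide":[0,0.2,0],"angular":[0,0,0]},{"slide":[0,0.2,0],"angular":[0,0,0]},{"slide":[0,0.2,0],"angular":[0,0,0]},{"slide":[0,0.2,0],"angular":[0,0,0]},{"slide":[0,0.2,0],"angular":[0,0,0]}]'
python3 - <<'E'
from h import *
go(-.12,-.15,.012); p,d=snap('top','t7')
cv2.imwrite('pics/t7c.png',cv2.resize(p[170:310,240:440,::-1],None,fx=4,fy=4,interpolation=cv2.INTER_CUBIC))
E
```

```text
time: 8.65
tool_pos: [0.497, -0.192, 0.1867]
tcp_rot: [0.733, 3.054, -0.002]
wrist_force: [-1.7, -4.8, 5.4]
width: -0.001
time: 9.07
tool_pos: [0.5082, -0.1696, 0.1866]
tcp_rot: [0.733, 3.054, -0.002]
wrist_force: [-2.5, -5.5, 5.3]
width: -0.002
tip bay [-0.1428 -0.16  ] z 0.0136 yaw y-axis bay 65.66 tool z [ 0.001 -0.001 -1.   ] F [-2.5 -5.5  5.3] t 9.07
slide units [-0.67  0.74  0.07]
```

View pics/t7c.png

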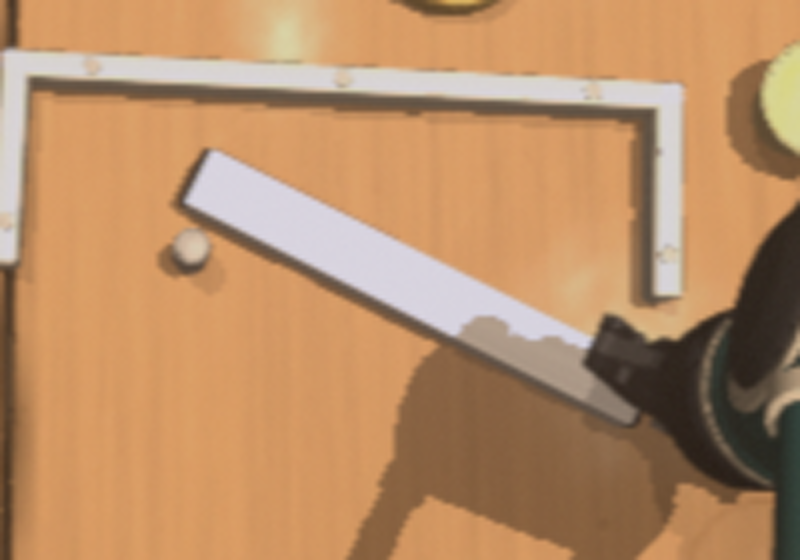

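```bash
python3 -m creep '[{"slide":[0,0.2,0],"angular":[0,0,0]},{"slide":[0,0.2,0],"angular":[0,0,0]},{"slide":[0,0.2,0],"angular":[0,0,0]},{"slide":[0,0.2,0],"angular":[0,0,0]},{"slide":[0,0.2,0],"angular":[0,0,0]}]'
python3 -m creep '[{"slide":[0,0.2,0],"angular":[0,0,0]},{"slide":[0,0.2,0],"angular":[0,0,0]},{"slide":[0,0.2,0],"angular":[0,0,0]},{"slide":[0,0.2,0],"angular":[0,0,0]},{"slide":[0,0.2,0],"angular":[0,0,0]}]'
python3 - <<'E'
from h import *
go(-.12,-.15,.012); p,d=snap('top','t8')
cv2.imwrite('pics/t8c.png',cv2.resize(p[170:310,240:440,::-1],None,fx=4,fy=4,interpolation=cv2.INTER_CUBIC))
E
```

```text
time: 9.53
tool_pos: [0.5194, -0.1473, 0.1863]
tcp_rot: [0.733, 3.055, -0.001]
wrist_force: [-2.3, -4.8, 4.2]
width: -0.0
time: 9.95
tool_pos: [0.5306, -0.125, 0.1863]
tcp_rot: [-0.733, -3.055, 0.001]
wrist_force: [-1.6, -4.7, 3.9]
width: -0.002
tip bay [-0.1226 -0.1143] z 0.0133 yaw y-axis bay 65.65 tool z [-0.    -0.001 -1.   ] F [-1.6 -4.7  3.9] t 9.95
slide units [-0.68 -1.26  0.05]
```

View pics/t8c.png

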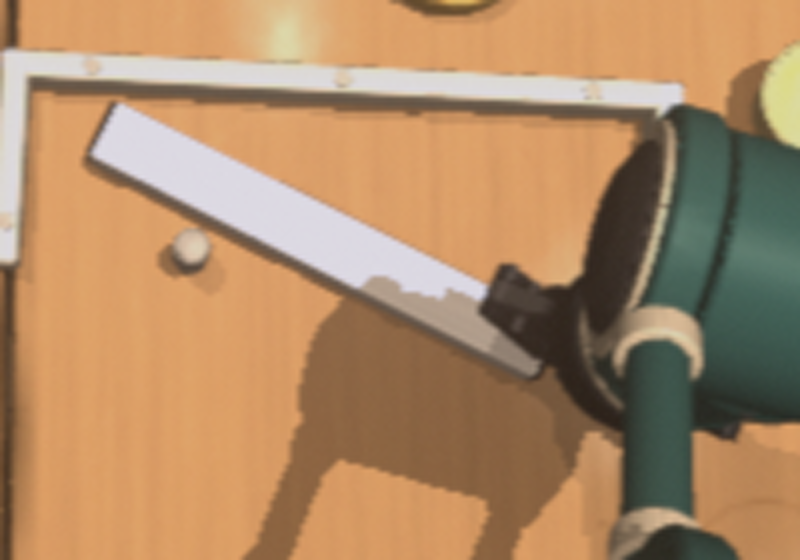

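```bash
python3 - <<'E'
from h import *
q=[wc('top',x,y,.028,240,170,4) for x,y in [(116,102),(89,155),(541,377)]]
for a in q: print(a.round(4))
print('centre',(q[0]+q[2])/2)
E
python3 -m creep '[{"slide":[0,0.1,0],"angular":[0,0,0]},{"slide":[0,-0.4,0],"angular":[0,0,0]},{"slide":[0,-0.6,-0.6],"angular":[0,0,0]},{"slide":[0,0,-1],"angular":[0,0,0]},{"slide":[0,0,-1],"angular":[0,0,0]}]'
```

```text
[-0.0086  0.1084]
[-0.0349  0.1199]
[-0.13   -0.0972]
centre [-0.06932099  0.00558961]
time: 10.42
tool_pos: [0.5187, -0.1451, 0.2496]
tcp_rot: [-0.734, -3.05, -0.002]
wrist_force: [0.3, 0.4, 0.8]
width: -0.004
```

```bash
python3 - <<'E'
from h import *
go(-.155,-.080,.012)
E
```

```text
tip bay [-0.1344 -0.1344] z 0.0766 yaw y-axis bay 65.57 tool z [-0.004  0.002 -1.   ] F [0.3 0.4 0.8] t 10.42
slide units [1.64 1.64 2.59]
```

Next I move to the front side of the bar near its -y end, then push in +x.

```bash
python3 -m creep '[{"slide":[0.82,0,0],"angular":[0,0,0]},{"slide":[0.82,0.4,0],"angular":[0,0,0]},{"slide":[0,0.6,0],"angular":[0,0,0]},{"slide":[0,0.6,0],"angular":[0,0,0]},{"slide":[0,0,0],"angular":[0,0,0]}]'
python3 -m creep '[{"slide":[0,0,1],"angular":[0,0,0]},{"slide":[0,0,0.8],"angular":[0,0,0]},{"slide":[0,0,0.5],"angular":[0,0,0]},{"slide":[0,0,0.2],"angular":[0,0,0]},{"slide":[0,0,0],"angular":[0,0,0]}]'
python3 - <<'E'
from h import *
go(-.14,-.08,.012); p,d=snap('side','s9')
p=p[150:260,230:390,::-1]
cv2.imwrite('pics/s9c.png',cv2.resize(p,None,fx=5,fy=5,interpolation=cv2.INTER_CUBIC))
E
```

```text
time: 10.83
tool_pos: [0.5019, -0.0892, 0.2505]
tcp_rot: [-0.732, -3.055, -0.003]
wrist_force: [1.1, -0.5, 0.6]
width: 0.0
time: 11.25
tool_pos: [0.5007, -0.0908, 0.1865]
tcp_rot: [-0.733, -3.051, -0.0]
wrist_force: [-0.6, 1.2, -0.2]
width: 0.002
tip bay [-0.1548 -0.0812] z 0.0135 yaw y-axis bay 65.62 tool z [-0.004  0.001 -1.   ] F [-0.6  1.2 -0.2] t 11.25
slide units [-0.52  0.29  0.06]
```

View pics/s9c.png

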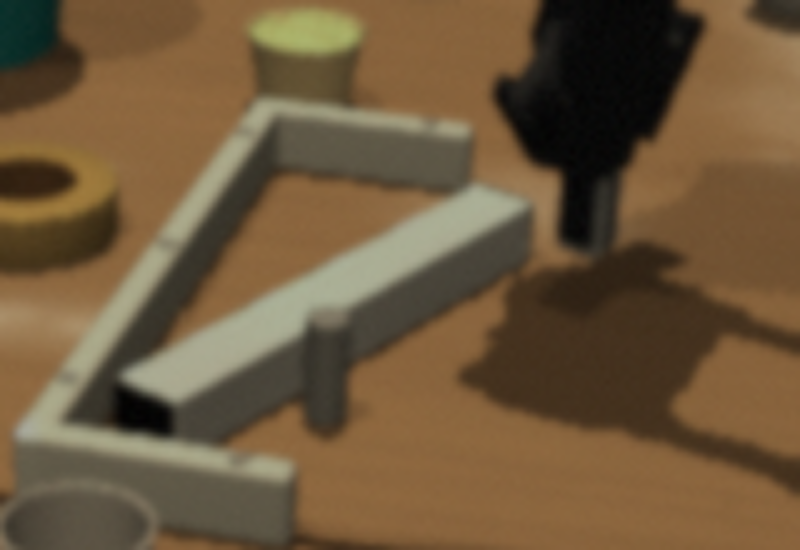

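```bash
python3 -m creep '[{"slide":[-0.19,0.06,0],"angular":[0,0,0]},{"slide":[-0.19,0.06,0],"angular":[0,0,0]},{"slide":[-0.19,0.06,0],"angular":[0,0,0]},{"slide":[-0.19,0.06,0],"angular":[0,0,0]},{"slide":[-0.19,0.06,0],"angular":[0,0,0]}]'
python3 -m creep '[{"slide":[-0.19,0.06,0],"angular":[0,0,0]},{"slide":[-0.19,0.06,0],"angular":[0,0,0]},{"slide":[-0.19,0.06,0],"angular":[0,0,0]},{"slide":[-0.19,0.06,0],"angular":[0,0,0]},{"slide":[-0.19,0.06,0],"angular":[0,0,0]}]'
python3 - <<'E'
from h import *
go(-.07,-.09,.012); p,d=snap('side','s10')
p=p[150:260,230:390,::-1]
cv2.imwrite('pics/s10c.png',cv2.resize(p,None,fx=5,fy=5,interpolation=cv2.INTER_CUBIC))
E
```

```text
time: 11.72
tool_pos: [0.5273, -0.0949, 0.1889]
tcp_rot: [0.733, 3.054, -0.0]
wrist_force: [-2.3, -0.2, 0.7]
width: 0.001
time: 12.13
tool_pos: [0.5516, -0.0989, 0.1884]
tcp_rot: [-0.733, -3.055, 0.0]
wrist_force: [-1.0, 0.7, 0.6]
width: -0.001
tip bay [-0.1028 -0.0871] z 0.0154 yaw y-axis bay 65.65 tool z [-0. -0. -1.] F [-1.   0.7  0.6] t 12.13
slide units [-1.24  0.44  0.13]
```

View pics/s10c.png

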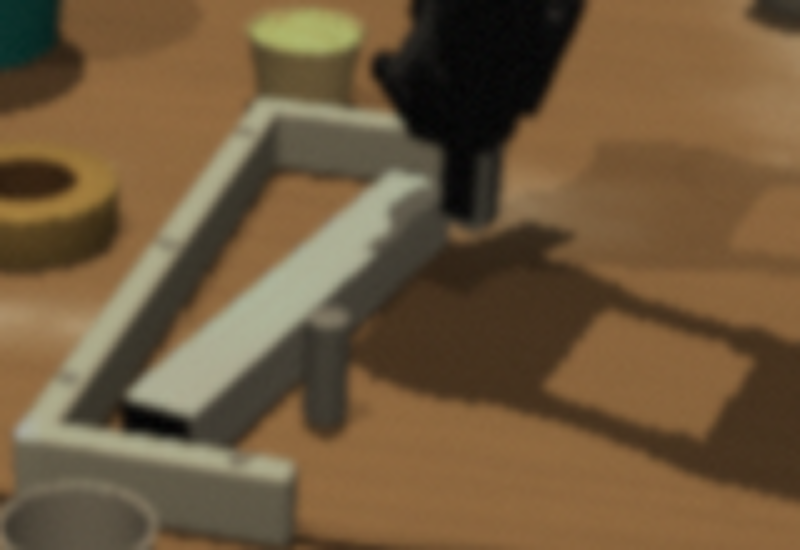

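```bash
python3 -m creep '[{"slide":[-0.18,0.09,0.05],"angular":[0,0,0]},{"slide":[-0.18,0.09,0.05],"angular":[0,0,0]},{"slide":[-0.18,0.09,0],"angular":[0,0,0]},{"slide":[-0.18,0.09,0],"angular":[0,0,0]},{"slide":[-0.18,0.09,0],"angular":[0,0,0]}]'
python3 -m creep '[{"slide":[-0.18,0.09,0],"angular":[0,0,0]},{"slide":[-0.18,0.09,0],"angular":[0,0,0]},{"slide":[0,0,0],"angular":[0,0,0]}]'
python3 - <<'E'
from h import *
go(-.046,-.09,.012); p,d=snap('side','s11')
p=p[150:260,230:390,::-1]
cv2.imwrite('pics/s11c.png',cv2.resize(p,None,fx=5,fy=5,interpolation=cv2.INTER_CUBIC))
E
```

```text
time: 12.6
tool_pos: [0.5769, -0.099, 0.1858]
tcp_rot: [0.733, 3.055, 0.0]
wrist_force: [-0.7, -1.0, 0.1]
width: 0.0
time: 12.85
tool_pos: [0.5877, -0.0991, 0.1862]
tcp_rot: [0.733, 3.053, 0.0]
wrist_force: [0.3, -0.6, -0.5]
width: 0.0
tip bay [-0.0665 -0.0857] z 0.0132 yaw y-axis bay 65.65 tool z [ 0.002 -0.    -1.   ] F [ 0.3 -0.6 -0.5] t 12.85
slide units [-0.82  0.18  0.05]
```

View pics/s11c.png

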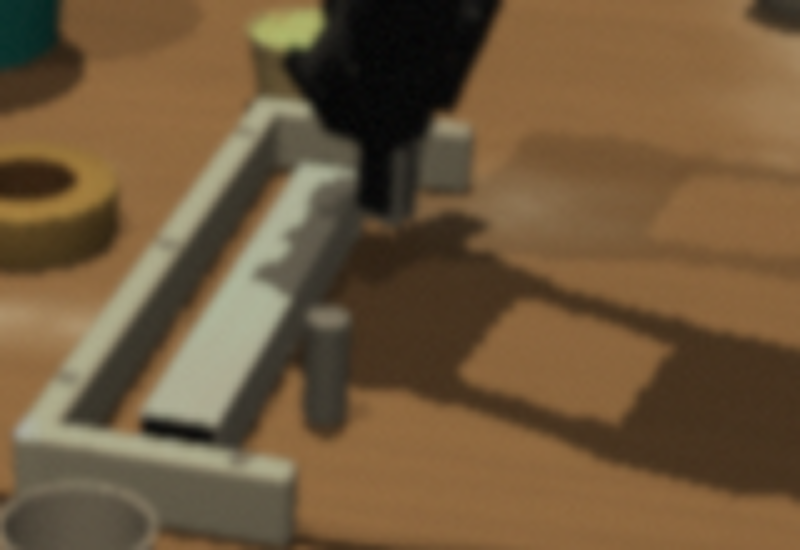

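```bash
python3 - <<'E'
from h import *
for x,y in [(143,410),(212,430),(305,163),(360,175)]: print(wc('side',x,y,.028,230,150,5).round(4))
E
```

```text
[-0.0262  0.1314]
[-0.0544  0.1377]
[-0.0276 -0.1007]
[-0.0539 -0.0957]
```

```bash
python3 -m creep '[{"slide":[0.73,-0.33,0],"angular":[0,0,0]},{"slide":[0.33,0.73,0],"angular":[0,0,0]},{"slide":[0.33,0.73,0],"angular":[0,0,0]},{"slide":[0.33,0.73,0],"angular":[0,0,0]},{"slide":[0.33,0.73,0],"angular":[0,0,0]}]'
python3 -m creep '[{"slide":[0.33,0.73,0],"angular":[0,0,0]},{"slide":[0,0,0],"angular":[0,0,0]}]'
python3 -c "
from h import *
go(-.046,.015,.012)"
```

```text
time: 13.32
tool_pos: [0.5701, -0.0174, 0.1862]
tcp_rot: [0.734, 3.054, 0.0]
wrist_force: [-0.0, 0.2, -0.1]
width: -0.002
time: 13.48
tool_pos: [0.5711, 0.0046, 0.1862]
tcp_rot: [0.73, 3.055, 0.002]
wrist_force: [-0.3, 0.3, -0.8]
width: -0.0
tip bay [-0.088   0.0173] z 0.0132 yaw y-axis bay 65.77 tool z [ 0.001  0.001 -1.   ] F [-0.3  0.3 -0.8] t 13.48
slide units [-1.57  0.6   0.05]
```

```bash
python3 -m creep '[{"slide":[-0.18,0.08,0],"angular":[0,0,0]},{"slide":[-0.18,0.08,0],"angular":[0,0,0]},{"slide":[-0.18,0.08,0],"angular":[0,0,0]},{"slide":[-0.18,0.08,0],"angular":[0,0,0]},{"slide":[-0.18,0.08,0],"angular":[0,0,0]}]'
python3 -m creep '[{"slide":[-0.18,0.08,0],"angular":[0,0,0]},{"slide":[-0.15,0.07,0],"angular":[0,0,0]},{"slide":[0,0,0],"angular":[0,0,0]}]'
python3 - <<'E'
from h import *
go(-.046,.015,.012); p,d=snap('side','s12')
p=p[150:260,230:390,::-1]
cv2.imwrite('pics/s12c.png',cv2.resize(p,None,fx=5,fy=5,interpolation=cv2.INTER_CUBIC))
E
```

```text
time: 13.9
tool_pos: [0.596, -0.0003, 0.1859]
tcp_rot: [-0.735, -3.053, 0.001]
wrist_force: [-4.2, 0.7, 4.1]
width: 0.001
time: 14.15
tool_pos: [0.6054, -0.0002, 0.1859]
tcp_rot: [0.734, 3.054, -0.0]
wrist_force: [-1.9, -0.7, 0.1]
width: 0.002
tip bay [-0.0536  0.0139] z 0.0129 yaw y-axis bay 65.62 tool z [ 0. -0. -1.] F [-1.9 -0.7  0.1] t 14.15
slide units [-0.26  0.16  0.03]
```

View pics/s12c.png

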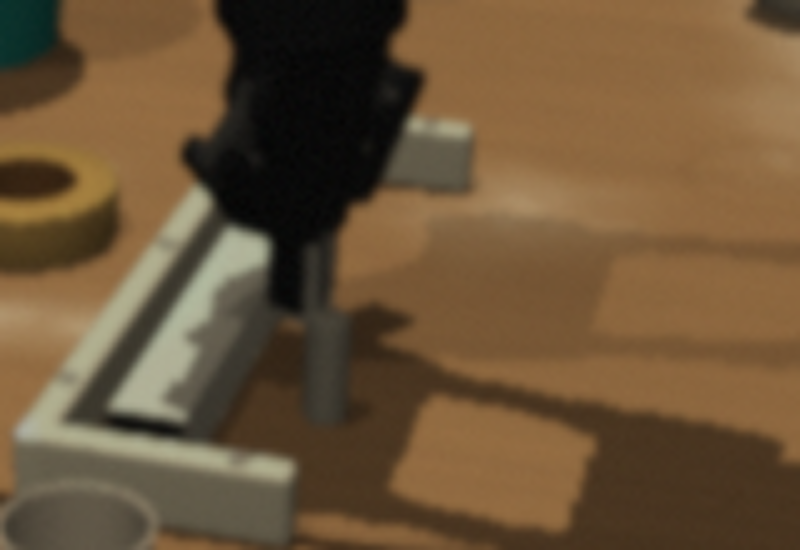

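```bash
python3 -m creep '[{"slide":[-0.09,0.045,0],"angular":[0,0,0]},{"slide":[-0.09,0.045,0],"angular":[0,0,0]},{"slide":[-0.07,0.03,0],"angular":[0,0,0]},{"slide":[0,0,0],"angular":[0,0,0]}]'
python3 -m creep '[{"slide":[-0.05,0.025,0],"angular":[0,0,0]},{"slide":[-0.05,0.025,0],"angular":[0,0,0]},{"slide":[0,0,0],"angular":[0,0,0]}]'
python3 - <<'E'
from h import *
go(-.046,.015,.012); p,d=snap('side','s13')
p=p[150:260,230:390,::-1]
cv2.imwrite('pics/s13c.png',cv2.resize(p,None,fx=5,fy=5,interpolation=cv2.INTER_CUBIC))
E
```

```text
time: 14.53
tool_pos: [0.612, 0.0001, 0.1859]
tcp_rot: [0.733, 3.054, 0.0]
wrist_force: [-2.1, 0.3, 1.2]
width: -0.002
time: 14.78
tool_pos: [0.6146, 0.0001, 0.1859]
tcp_rot: [0.733, 3.055, 0.0]
wrist_force: [-2.8, 0.0, 0.6]
width: -0.0
tip bay [-0.0444  0.0147] z 0.0129 yaw y-axis bay 65.65 tool z [ 0.  0. -1.] F [-2.8  0.   0.6] t 14.78
slide units [ 0.07 -0.01  0.04]
```

View pics/s13c.png

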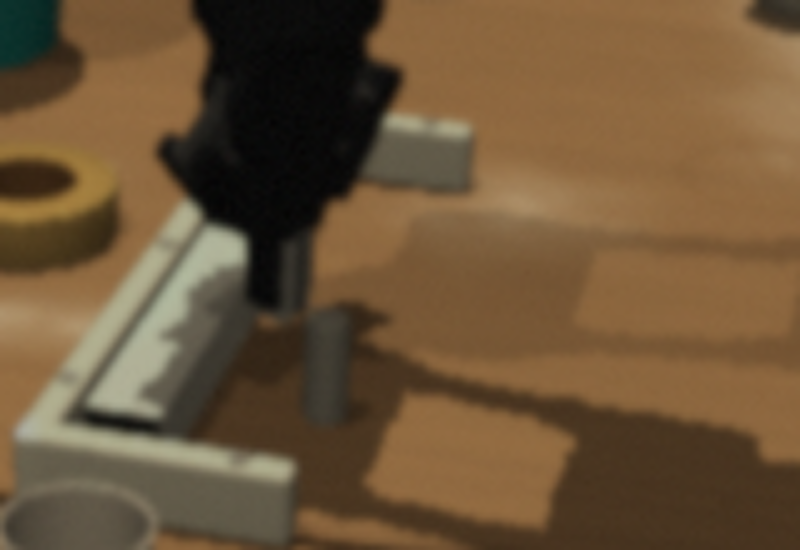

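Nearly flush, so I'll advance in about 1 mm steps and watch the force.

```bash
python3 -m creep '[{"slide":[-0.05,0.025,0],"angular":[0,0,0]},{"slide":[-0.04,0.02,0],"angular":[0,0,0]},{"slide":[0,0,0],"angular":[0,0,0]}]'
python3 -m creep '[{"slide":[-0.04,0.02,0],"angular":[0,0,0]},{"slide":[-0.04,0.02,0],"angular":[0,0,0]},{"slide":[0,0,0],"angular":[0,0,0]}]'
python3 - <<'E'
from h import *
go(-.046,.015,.012); p,d=snap('side','s14')
p=p[150:260,230:390,::-1]
cv2.imwrite('pics/s14c.png',cv2.resize(p,None,fx=5,fy=5,interpolation=cv2.INTER_CUBIC))
E
```

```text
time: 15.08
tool_pos: [0.6171, 0.0001, 0.1858]
tcp_rot: [0.733, 3.055, 0.0]
wrist_force: [-1.2, 0.1, 0.2]
width: -0.003
time: 15.33
tool_pos: [0.6181, 0.0001, 0.1857]
tcp_rot: [-0.732, -3.051, 0.001]
wrist_force: [-7.4, 0.5, 4.3]
width: -0.001
tip bay [-0.0417  0.0148] z 0.0127 yaw y-axis bay 65.65 tool z [-0.004  0.    -1.   ] F [-7.4  0.5  4.3] t 15.33
slide units [ 0.16 -0.07  0.03]
```

View pics/s14c.png

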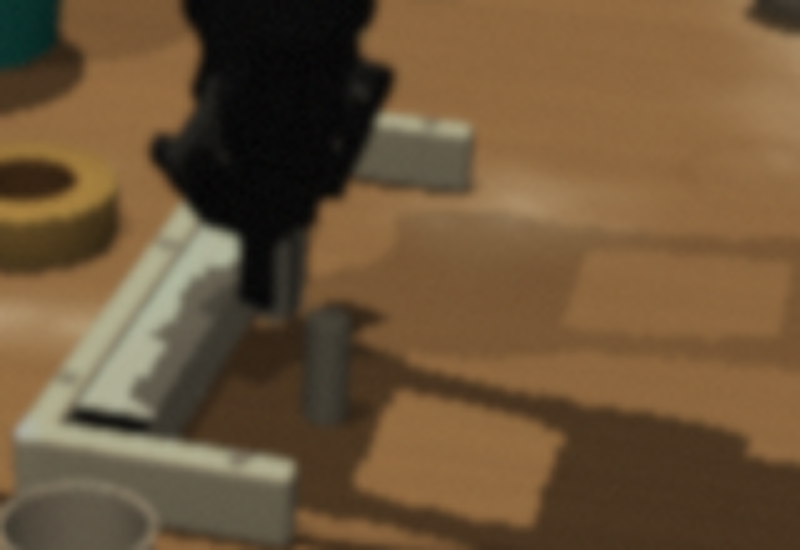

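```bash
python3 -m creep '[{"slide":[-0.04,0.02,0],"angular":[0,0,0]},{"slide":[0,0,0],"angular":[0,0,0]}]'
python3 -m creep '[{"slide":[0.2,-0.1,0],"angular":[0,0,0]},{"slide":[0.5,-0.25,0],"angular":[0,0,0]},{"slide":[0.7,-0.4,-0.5],"angular":[0,0,0]},{"slide":[0,0,-1],"angular":[0,0,0]},{"slide":[0,0,-1],"angular":[0,0,0]}]'
python3 -m creep '[{"slide":[0,-1,-1],"angular":[0,0,0]},{"slide":[0,-1,-0.5],"angular":[0,0,0]},{"slide":[0.3,-1,0],"angular":[0,0,0]},{"slide":[0.5,-1,0],"angular":[0,0,0]},{"slide":[0.5,-1,0],"angular":[0,0,0]}]'
python3 -m creep '[{"slide":[0.3,-1,0],"angular":[0,0,0]},{"slide":[0,-1,0],"angular":[0,0,0]},{"slide":[0,-1,0],"angular":[0,0,0]},{"slide":[0,-1,0],"angular":[0,0,0]},{"slide":[0,0,0],"angular":[0,0,0]}]'
python3 - <<'E'
from h import *
p,d=snap('top','t15')
cv2.imwrite('pics/t15c.png',cv2.resize(p[160:260,200:400,::-1],None,fx=4,fy=4,interpolation=cv2.INTER_CUBIC))
E
```

```text
time: 15.55
tool_pos: [0.6185, 0.0001, 0.1856]
tcp_rot: [-0.732, -3.049, 0.002]
wrist_force: [-10.3, 0.4, 6.6]
width: 0.001
time: 15.97
tool_pos: [0.5792, -0.0009, 0.2478]
tcp_rot: [-0.733, -3.053, 0.001]
wrist_force: [0.5, -0.1, 0.8]
width: -0.002
time: 16.38
tool_pos: [0.4951, -0.0985, 0.2874]
tcp_rot: [0.732, 3.05, -0.0]
wrist_force: [-0.4, -0.4, -0.4]
width: 0.003
time: 16.8
tool_pos: [0.4419, -0.1861, 0.2867]
tcp_rot: [0.737, 3.051, -0.004]
wrist_force: [-0.0, -0.6, 0.1]
width: -0.001
```

View pics/t15.png

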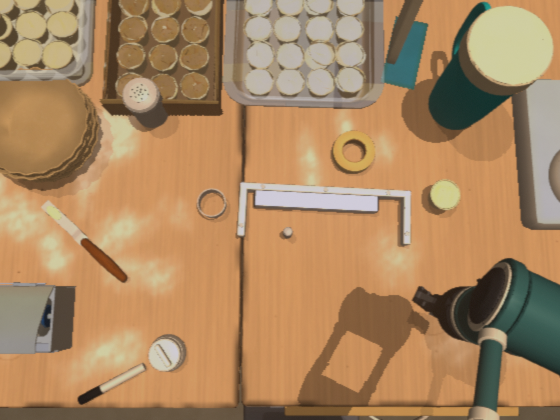

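View pics/t15c.png

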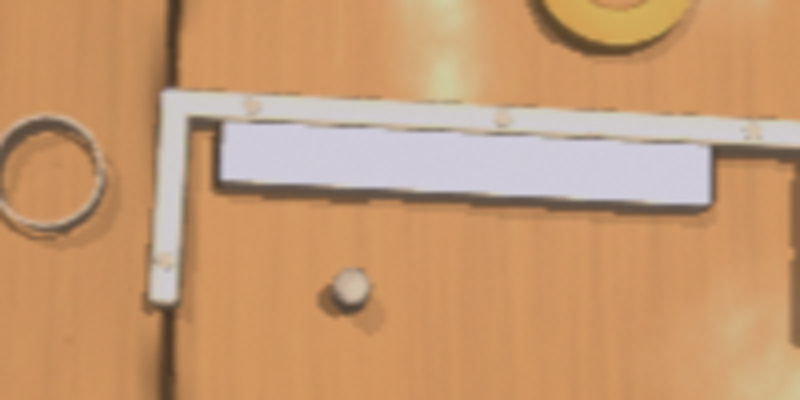

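```bash
python3 - <<'E'
from h import *
q=[wc('top',x,y,.028,200,160,4) for x,y in [(221,123),(219,184),(714,146),(711,206)]]
for a in q: print(a.round(4))
print(sum(q)/4,np.arctan2((q[0]-q[2])[0],(q[0]-q[2])[1]),np.arctan2((q[1]-q[3])[0],(q[1]-q[3])[1]))
E
```

```text
[-0.0006  0.1352]
[-0.0303  0.1345]
[-0.0003 -0.1013]
[-0.0295 -0.1003]
[-0.01520498  0.01703156] -0.0012655777059462857 -0.003355868609386906
```

The bar is flush: its centre is at bay (-15.2, +17) mm, with an angle of about 0.003 rad. The bystanders have not moved, so I'm handing in.

```bash
python3 -c "
from h import *
print(order.finish_job())"
```

```text
the job is handed in; nothing more can be done
None
```

The bar is in the bay, lying flush along the back wall behind the post, and the job is handed in; the hand-in gave no verdict.

**What I did:** All pushing was with closed fingers.
1. Turned the bar to about 0.42 rad by pushing its +y end.
2. Pushed it along its length from the -y end, so the +y end went in behind the post.
3. Swung the -y end round and pressed the bar's middle against the back wall.

**Last checks:**
- **Bar position:** In the final top view its centre is at bay x = -15.2 mm, y = +17 mm, and it is parallel to the wall within about 0.003 rad. All three are inside the limits.
- **Forces:** The largest wrist force printed, read at the end of each move, was about 12 N, in the final press against the wall. I had no direct reading of finger-to-bar force.
- **Bystanders:** The ring cutter, custard cup and tape roll appear at the same pixels as at the start. I compared those by eye and did not measure them.
- **Time:** The clock stood at about 17 s of the 64 s allowed.

No check failed. The side camera read positions about 3 to 5 mm off the top camera in places, so I used the top view for the final position.

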